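Clamp the red drum rim with the click knob

TASK

Set the red tin drum rim down on the fixture deck between the brass-faced jaw and the two brass pins, and let go of it. Then tighten the fixture's black knob clockwise until the rim is clamped and the knob slips over with exactly one click, stop there and take your hand away. Leave the other rims, the cork block and the hand drill where they are.

Things in the scene. Friction and masses are not known exactly. Their poses are not given: they have to be found in the camera images.
- rim_red: red tin drum rim to be clamped: open ring lying flat, outer diameter 64 mm, inner 54 mm, 22 mm high, 35 to 70 g; origin at the centre of its underside, z up along its axis. Grip it across the outside.
- fixture: aluminium fixture fixed to the table: plate 300 x 110 x 12 mm, origin at the centre of its underside, x along its length, z up; its top is the deck. Grey housing under the knob 74 x 74 mm, top 47 mm up, at x = -85 mm. The jaw closes along +x on two brass pins (12 mm diameter, at y = +-20 mm, 24 mm above the deck) whose stop bar was set by hand, axes at x = 101 to 112 mm, not measured.
- nest (a point): point on the deck (x = 65, y = 0, z = 12 mm of the fixture) where the centre of the rim's underside is to be put; there the rim is 5 mm clear of the open jaw and 4 to 15 mm short of touching both pins. There is nothing beside the rim in the fixture's +-y directions, so have the fingers there.
- rim_blue: blue rim, same size as the red one, to be left alone
- rim_yellow: yellow rim, same size as the red one, to be left alone
- cork_block: cork sanding block 110 x 60 x 35 mm, to be left alone; origin at the centre of its underside
- drill: nickel hand drill about 290 mm long and 75 mm tall, lying on the table, to be left alone; origin under its frame, x towards its chuck
- jaw_face (a point): fixed point (x = 28, y = 0, z = 12.5 mm of the fixture) at the bottom middle of the open jaw's face, where the jaw stands at the start. The steel jaw has a sprung brass face (7 N/mm), 44 mm wide, top 35 mm above the table; it advances along the fixture's +x by 8 mm per rad of clockwise turn of the dial, pushing the rim before it, and stays where it is left. Its later position is not measured.
- knob_grip (a point): point on the knob's vertical axis (x = -85, y = 0 mm of the fixture), 70 mm above the table, mid height. The knob is black, fluted, round, 40 mm diameter, from 55 to 85 mm above the table, a yellow line on its top. Clockwise seen from above tightens; it drives the dial and jaw through a torque-limiting clutch. It takes 2 to 4 rad in all from the start, so regrasp it; turned back it loosens.
- dial (a point): point on the knob's axis 53 mm above the table, top of the white dial disc (68 mm wide) under the knob. Dial and knob turn together, yellow line over the dial's black line, until the clamped rim stalls the dial and the knob slips on it. After one click the yellow line rests at the dial's red line, 29 degrees (0.5 rad) clockwise of the black. Not measured, but can be seen.
- knob_top (a point): centre of the knob's top, 85 mm up. Turning it free takes about 0.3 N m, of which some 0.1 stays on the hand standing still; as the jaw presses home the standing torque climbs over about 0.6 rad to about 0.25 N m (0.45 moving). Then the knob slips: 0.2 to 0.25 rad later the torque falls to zero and reverses, the knob springs on by itself to 0.5 rad: one click. The next begins at 0.75 rad.
Not all that is in view belongs to the job. Of the things like the rim_red, leave any that is green or purple; of the rest the smaller one is meant.

How it is judged:
By the outcome, as a careful person would: the job done as asked, in the order asked, and still so for the second after the job is handed in, with the robot touching nothing.
It also fails if it takes over 72 s, if anything falls off the work surface, if the arm or the gripper's body presses on something with over 40 N, if the wrist force passes 120 N, or if a joint passes its speed limit or range.

ROBOT

A 6-joint arm with a two-finger parallel gripper is mounted at the origin on the work surface. World frame = base frame: x ahead of the robot, y to its left, z up, the work surface at z = 0. Lengths are in mm, angles in rad, forces in N, time in s.
With the tool pointing down it reaches from about 250 to 775 mm from the base axis. Payload 8.9 kg.
Tool frame: the origin (TCP) lies midway between the tips of the shut fingers; the grasp point (between the pads) lies 19 mm behind it (robot.grasp_offset is the distance from the TCP to the grasp point, in mm); z points along the fingers, y is the line along which they close (so a half turn about z gives the same grasp; the last joint's range is limited). The gripper opens to 85 mm and grips with 20 to 120 N. Pads are 22 mm wide; open, the fingers measure 114 mm over their backs; the gripper's body (76 mm by 85 mm) begins 54 mm behind the grasp point. The pads swing forward as they close: fully open they stand 13 mm farther back than shut.
Start: joints at [-1.24, 0.291, -0.153, 1.127, 0, 1.431], TCP at [237.673, -468.119, 231.305] pointing down, gripper open.
Joint ranges: [-2.52, 2.52], [-0.91, 1.74], [-1.3, 1.37], [-1.96, 2.02], [-1.52, 1.47], [-3.14, 3.14]. Speed limits (rad/s): [2.22, 2.22, 2.79, 3.14, 3.14, 3.14].

INTERFACE

Orientations are given as a unit quaternion [w, x, y, z].
In Python, from station import telemetry, viewer, order, robot gives the robot as it stands.
- The arm moves only by the tool arm_command, never from a script. Its argument "series" is a list that holds one entry, the list of rows, each a list of 7 numbers: the shift along the tool's x, y, z as a fraction of full scale, then the turn, a rotation vector about the tool's x, y, z as a fraction of full scale, then the opening, from -1 (shut) to 1 (fully open), so that 0 is half open. A call has 1 to 8 rows; each row shifts and turns the commanded pose from where the row before left it, along the tool's axes as they then stand; what a row does not reach is not made up. Full scale, the value 1, is 6 cm for a shift and 0.15 rad for a turn. A row lasts 1/8 s, in which the tool goes at most 62.5 mm and 10.7 degrees, less where a joint would pass 70% of its speed; a pose out of reach is approached as far as the arm can. A call with a number of a shift or a turn outside -1 to 1 is refused whole. A call with a gripper value outside its range is refused whole. The fingers move at their own pace and stop on an object; "squeeze" is the grip in N (left out, the last holds). Time passes only in rows, so rows that do not move let the fingers close. It gives the time, the measured TCP pose, the force, the opening and the grip force at its end, in the units of the state.
- telemetry.observe(): the state, without advancing time (a new reading comes with each control period).
- viewer.read_camera(name): name is "scene" or "top" or "wrist"; returns a dict with "pixels" (480x640x3 uint8, red, green, blue), "range_z" (480x640 float32, mm along the optical axis (not along the pixel's ray), 0 where there is no reading), "camera_matrix" (3x3 intrinsics, pixels), "R" (3x3) and "t" (3): a world point X has camera coordinates R X + t; the wrist camera has in their place "hand_eye" (4x4, takes a point from camera to tool coordinates, whose origin is the TCP and whose axes are the flange's). Camera axes: x right, y down, z forward; pixel columns grow to the right and rows downward; lengths in mm; the calibration is good to about 2 mm. A picture is of the moment at which its call begins: read the wrist's pose just before it.
- order.close_job(): hands the job in; it is judged then, once.
Trained networks look in the newest picture that a camera, given by its name, has taken for a name from the list of things; names that differ only in an ending like _2 or _b are one class to them, and where a whole thing is asked for, a point or a joint stands for the part that bears it (a point fixed in the world has none). Each returns a list of dicts, best first, with "confidence" (0 to 1); they miss things now and then, are a little off and sometimes report something else, mostly with a low value. They report only what shows in the picture. A call takes as long as a camera call. They do not tell look-alikes from the thing itself.
- viewer.recognise(camera, target): "bbox" ([left, top, right, bottom] in pixels, round what is visible of it).
The state is a dict: "clock": time; "joints": joint angles; "joint_velocities": joint speeds; "joint_torque": joint torques, N m; "tcp_pos": TCP position; "orientation": TCP orientation; "ft_force": force on the tool from outside, world axes, zero at the start; "moment": the same for the moment, N m; "width": finger opening in mm; "grasp_force": force on a finger pad.
Only numpy, scipy, OpenCV 4.12 (cv2) and the standard library are available. Lean on these libraries where they do the work, as an engineer would, in place of code of your own. Each camera call takes 0.05 s, during which the arm holds its last target. There are 200 camera calls.

## Working session

There is one attempt and no reset: what is moved stays moved. The work goes in short steps, Python scripts to look and compute and a tool call to move; the robot and the scene stay as the last step left them, time stands still between calls to the robot, and variables do not carry over. Pictures are saved under pics/ and viewed, at most 10 in all, crops included, and the job is handed in when it is done.

Besides the shell and the picture viewer there is one more tool, called as name([rows], argument=value, ...), one row to a line, values as JSON. arm_command: Moves the arm, as the interface text tells. Shift numbers are shares of 6 cm and turn numbers shares of 0.15 rad, none past 1 either way. Its arguments: {"type":"object","properties":{"series":{"type":"array","items":{"type":"array","items":{"type":"array","items":{"type":"number","minimum":-1,"maximum":1}}}},"squeeze":{"type":"number"}},"required":["series"]}

```bash
ls; mkdir -p pics; python3 - <<'E'
from station import telemetry, viewer, order, robot
import cv2,numpy as np
s=telemetry.observe(); print({k:np.round(v,3) for k,v in s.items()})
ims=[]
for c in ["scene","top"]:
    d=viewer.read_camera(c); np.savez(f"{c}.npz",**d); ims.append(d["pixels"])
    print(c,d["camera_matrix"].tolist(),d["R"].tolist(),d["t"])
    for n in ["rim_red","fixture","knob_grip","dial","rim_blue","rim_yellow","cork_block","drill"]:
        print(n,[(np.round(r["bbox"]).tolist(),round(r["confidence"],2)) for r in viewer.recognise(c,n)][:4])
    cv2.imwrite(f"pics/{c}.png",d["pixels"][:,:,::-1])
E
```

```text
pics
{'clock': np.float64(0.0), 'joints': array([-1.24 ,  0.291, -0.154,  1.127, -0.   ,  1.431]), 'joint_velocities': array([-0.001, -0.001, -0.001, -0.   , -0.001, -0.001]), 'joint_torque': array([ 1.0000e-03, -5.3715e+01,  3.3137e+01,  1.6000e-02, -0.0000e+00,
       -0.0000e+00]), 'tcp_pos': array([ 237.537, -467.705,  230.734]), 'orientation': array([-0.001,  0.973,  0.233, -0.   ]), 'ft_force': array([-1.373,  1.137,  0.229]), 'moment': array([-0.011, -0.018, -0.014]), 'grasp_force': np.float64(0.0), 'width': np.float64(85.588)}
scene [[620.4730107579177, 0.0, 328.467020687096], [0.0, 620.4730107579177, 243.23609502088485], [0.0, 0.0, 1.0]] [[-0.7976614645302555, 0.6029486398963553, -0.013752296193127473], [0.3618392740044964, 0.4601980479150967, -0.8107342946261946], [-0.48250236039976746, -0.6516676256668501, -0.5852527469960165]] [ 571.94918756  -38.27289226 1487.10430053]
rim_red [([236.0, 219.0, 274.0, 248.0], 0.94), ([284.0, 201.0, 309.0, 218.0], 0.81), ([305.0, 227.0, 329.0, 249.0], 0.8), ([240.0, 185.0, 270.0, 212.0], 0.63)]
fixture [([376.0, 308.0, 507.0, 441.0], 0.57)
[... 473 characters left out ...]
973638717117421, -0.02597709448126432, -0.06775321369850092], [0.0681369005990439, -0.01418006868681781, -0.9975752043975397]] [-236.45774845  554.36777415 1430.18187645]
rim_red [([453.0, 234.0, 490.0, 269.0], 0.84), ([404.0, 257.0, 430.0, 273.0], 0.8), ([392.0, 192.0, 429.0, 233.0], 0.63), ([356.0, 244.0, 379.0, 270.0], 0.51)]
fixture [([134.0, 164.0, 206.0, 296.0], 0.96)]
knob_grip [([137.0, 164.0, 209.0, 294.0], 0.78)]
dial [([134.0, 167.0, 212.0, 293.0], 0.76)]
rim_blue [([304.0, 191.0, 328.0, 226.0], 0.68)]
rim_yellow [([304.0, 269.0, 330.0, 293.0], 0.46)]
cork_block [([329.0, 277.0, 332.0, 288.0], 0.4), ([251.0, 130.0, 372.0, 159.0], 0.31)]
drill [([252.0, 129.0, 370.0, 161.0], 0.73)]
```

View pics/scene.png

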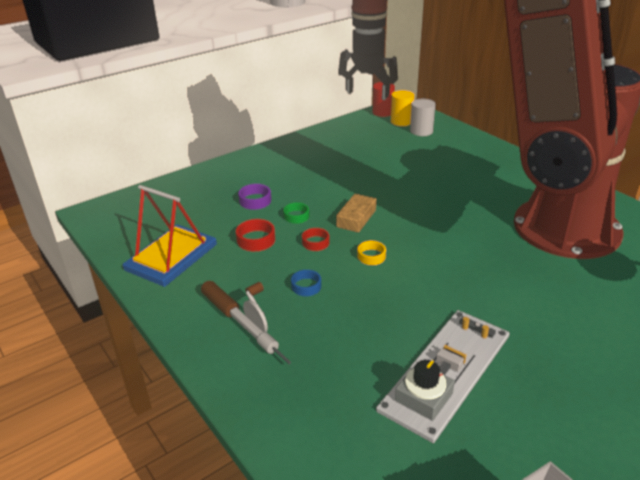

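View pics/top.png

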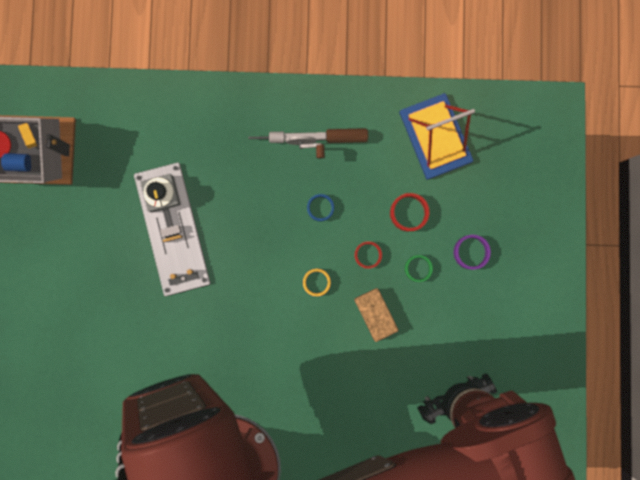

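The top view shows the small red rim at about (368,255); the larger red rim is at (410,212). The fixture's knob is at (158,194) and its pins near (185,276).

```bash
cat > h.py <<'E'
import numpy as np,cv2
from station import telemetry, viewer, order, robot
from scipy.spatial.transform import Rotation as Ro
def pose():
    s=telemetry.observe(); q=np.array(s["orientation"]); R=Ro.from_quat(np.r_[q[1:],q[0]]).as_matrix()
    return s,R,np.array(s["tcp_pos"])
def cam(name):
    s,R,p=pose(); d=viewer.read_camera(name); d=dict(d)
    if name=="wrist":
        H=np.array(d["hand_eye"]); Rc=R@H[:3,:3]; tc=R@H[:3,3]+p
        d["R"]=Rc.T; d["t"]=-Rc.T@tc
    return d
def onplane(d,uv,z):
    uv=np.atleast_2d(uv).astype(float); K=d["camera_matrix"];R=d["R"];t=d["t"]
    r=(np.c_[uv,np.ones(len(uv))]@np.linalg.inv(K).T)@R; c=-R.T@t
    return c+r*((z-c[2])/r[:,2])[:,None]
def cloud(d):
    v,u=np.mgrid[:480,:640]; Z=d["range_z"]
    P=np.stack([u,v,np.ones_like(u)],-1)@np.linalg.inv(d["camera_matrix"]).T*Z[...,None]
    return (P-d["t"])@d["R"]
def proj(d,X):
    c=np.atleast_2d(X)@d["R"].T+d["t"]; p=c@d["camera_matrix"].T; return p[:,:2]/p[:,2:]
def rim(d,box,z=22,hues=((0,8),(172,180))):
    l,t,r,b=[int(x) for x in box]; hsv=cv2.cvtColor(d["pixels"],cv2.COLOR_RGB2HSV)
    m=np.zeros((480,640),bool); m[t:b,l:r]=1
    hh=hsv[...,0]; m&=((hh<=8)|(hh>=172))&(hsv[...,1]>110)&(hsv[...,2]>60)
    return m
def move(target_p,yaw=None):
    "delta in tool axes (cm-fractions)"
    s,R,p=pose(); return R.T@(np.array(target_p)-p)/60
E
python3 - <<'E'
from h import *
d=dict(np.load("top.npz")); P=cloud(d)
m=rim(d,(350,238,388,274)); v,u=np.nonzero(m)
(c,rad)=cv2.minEnclosingCircle(np.c_[u,v].astype(np.float32)); print("rim px",c,rad, onplane(d,[c],11), onplane(d,[[c[0]-rad,c[1]],[c[0]+rad,c[1]]],22)[:,:2])
print("z med",np.nanmedian(P[m],0))
print("other rims")
for c2 in [(320,208),(410,212),(317,282),(420,268)]: print(onplane(d,[c2],11)[0].round())
hsv=cv2.cvtColor(d["pixels"],cv2.COLOR_RGB2HSV)
m=np.zeros((480,640),np.uint8); m[155:305,125:220]=1
g=((hsv[...,1]<60)&(hsv[...,2]>90)).astype(np.uint8)*m
g=cv2.morphologyEx(g,cv2.MORPH_CLOSE,np.ones((15,15)))
cs=max(cv2.findContours(g,0,2)[0],key=cv2.contourArea)[:,0]
W=onplane(d,cs,12)[:,:2].astype(np.float32); print("fixture rect",cv2.minAreaRect(W))
b=np.array(hsv[155:305,125:220]); 
print("knob approx",onplane(d,[(157,192)],85), "pins", onplane(d,[(185,276)],36))
top=P[160:300,130:215].reshape(-1,3); k=top[(top[:,2]>80)&(top[:,2]<90)]; print("knob cloud",len(k),k.mean(0))
E
```

```text
rim px (368.0, 254.5) 13.647443771362305 [[ 510.11679156 -323.68850501   11.        ]] [[ 508.92773528 -290.52641973]
 [ 510.57022431 -355.03113815]]
z med [ 510.13579655 -325.32635626   21.45525684]
other rims
[ 618. -207.   11.]
[ 614. -422.   11.]
[ 442. -204.   11.]
[ 481. -448.   11.]
fixture rect ((560.1587524414062, 145.0241241455078), (305.2998046875, 115.5583724975586), 16.453746795654297)
knob approx [[636.77140776 162.98366578  85.        ]] pins [[448.55335412 102.64619331  36.        ]]
knob cloud 239 [640.47385755 169.25038358  84.94826988]
```

arm_command([
  [[0.86, -0.01, 0, 0, 0, 0, 1], [0.86, -0.01, 0, 0, 0, 0, 1], [0.86, -0.01, 0, 0, 0, 0, 1], [0.86, -0.01, 0, 0, 0, 0, 1], [0.86, -0.01, 0, 0, 0, 0, 1], [0.83, -0.02, 0, 0, 0, 0, 1], [0, 0, 0, 0, 0, -1, 1], [0, 0, 0, 0, 0, -1, 1]],
])

```text
clock: 1.9
tcp_pos: [510.9, -324.4, 231.0]
orientation: [-0.0, 0.926, 0.378, -0.0]
ft_force: [0.0, 0.8, 0.8]
width: 85.6
grasp_force: 0.0
```

arm_command([
  [[0, 0, 0, 0, 0, -1, 1], [0, 0, 0, 0, 0, -1, 1], [0, 0, 0, 0, 0, -1, 1], [0, 0, 0, 0, 0, -1, 1], [0, 0, 0, 0, 0, -1, 1], [0, 0, 0, 0, 0, -1, 1], [0, 0, 0, 0, 0, -1, 1], [0, 0, 0, 0, 0, -1, 1]],
])

```text
clock: 2.9
tcp_pos: [510.2, -325.0, 231.2]
orientation: [-0.0, 0.551, 0.835, 0.0]
ft_force: [-0.3, -0.4, -0.9]
width: 85.3
grasp_force: 0.0
```

arm_command([
  [[0, 0, 0, 0, 0, -1, 1], [0, 0, 0, 0, 0, -1, 1], [0, 0, 0, 0, 0, -1, 1], [0, 0, 0, 0, 0, -1, 1], [0, 0, 0, 0, 0, -1, 1], [0, 0, 0, 0, 0, -1, 1], [0, 0, 0, 0, 0, -1, 1], [0, 0, 0, 0, 0, -1, 1]],
])

```text
clock: 3.9
tcp_pos: [510.2, -325.0, 231.2]
orientation: [-0.0, -0.017, 1.0, 0.0]
ft_force: [0.3, 0.4, -0.2]
width: 85.1
grasp_force: 0.0
```

```bash
cat >> h.py <<'E'
def yaw(R): return np.arctan2(R[1,0],R[0,0])
def fitcircle(P):
    A=np.c_[2*P,np.ones(len(P))]; x=np.linalg.lstsq(A,(P**2).sum(1),rcond=None)[0]
    return x[:2],np.sqrt(x[2]+x[:2]@x[:2])
E
python3 - <<'E'
from h import *
s,R,p=pose(); print(s["clock"],p,yaw(R),R[2],s["joints"])
d=cam("wrist"); cv2.imwrite("pics/w1.png",d["pixels"][:,:,::-1])
for r in viewer.recognise("wrist","rim_red"): print(r)
print(proj(d,[510,-324,22]), d["hand_eye"])
E
```

```text
3.9 [ 510.2073012  -325.02165421  231.20895975] -3.108505787344534 [ 1.19054102e-04  1.21467099e-04 -9.99999986e-01] [-6.88017892e-01  4.45198539e-01  7.57983719e-02  1.20156577e+00
  1.26298383e-05 -7.21104752e-01]
{'bbox': [143.0, 126.4, 223.0, 198.2], 'confidence': 0.81}
{'bbox': [167.1, 249.9, 265.0, 343.6], 'confidence': 0.8}
{'bbox': [283.6, 160.8, 351.5, 234.9], 'confidence': 0.78}
{'bbox': [0.0, 159.2, 104.2, 249.2], 'confidence': 0.71}
[[311.70647135 201.75494816]] [[ 1.19187677e-05 -9.48888292e-01 -3.15612119e-01  8.17470783e+01]
 [ 9.99999912e-01  1.44035258e-04 -3.95278241e-04  1.78515008e+00]
 [ 4.20534168e-04 -3.15612086e-01  9.48888209e-01 -1.42886315e+02]
 [ 0.00000000e+00  0.00000000e+00  0.00000000e+00  1.00000000e+00]]
```

View pics/w1.png

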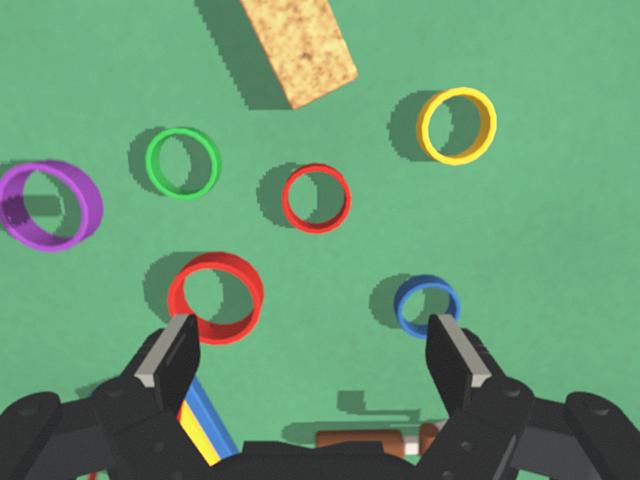

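The wrist view shows the small red rim centred at about (317,199), with the fingers clear of its neighbours.

```bash
python3 - <<'E'
from h import *
s,R,p=pose(); d=cam("wrist"); P=cloud(d)
m=rim(d,(278,155,357,240)); 
Q=P[m]; Q=Q[(Q[:,2]>17)&(Q[:,2]<26)]; print(len(Q),np.median(Q[:,2]))
c,r=fitcircle(Q[:,:2]); print(c,r)
v,u=np.nonzero(m); hull=cv2.convexHull(np.c_[u,v].astype(np.float32))[:,0]
e=cv2.fitEllipse(hull); print(e, onplane(d,[e[0]],22))
E
```

```text
1174 21.894002883594915
[ 508.04056519 -320.18810664] 29.12328968806965
((315.84539794921875, 198.4207763671875), (69.30671691894531, 70.1446762084961), 176.66741943359375) [[ 506.83732277 -320.33012251   22.        ]]
```

arm_command([
  [[0, 0, 0.7, 0, 0, -0.85, 1], [0, 0, 0.7, 0, 0, -0.85, 1], [0.013, 0.073, 0.7, 0, 0, 0, 1], [0, 0, 0.6, 0, 0, 0, 1], [0, 0, 0.5, 0, 0, 0, 1], [0, 0, 0.35, 0, 0, 0, 1], [0, 0, 0.25, 0, 0, 0, 1], [0, 0, 0, 0, 0, 0, 1]],
], squeeze=30)

```text
clock: 5.05
tcp_pos: [507.7, -320.6, 2.5]
orientation: [-0.001, -0.14, 0.99, 0.001]
ft_force: [0.2, 0.3, 1.3]
width: 85.3
grasp_force: 0.0
```

arm_command([
  [[0, 0, 0, 0, 0, 0, 0.2], [0, 0, 0, 0, 0, 0, 0.2], [0, 0, 0, 0, 0, 0, 0.2], [0, 0, 0, 0, 0, 0, 0.2], [0, 0, 0, 0, 0, 0, 0.2], [0, 0, 0, 0, 0, 0, 0.2]],
])

```text
clock: 5.8
tcp_pos: [508.9, -321.6, 4.8]
orientation: [0.001, -0.141, 0.99, -0.001]
ft_force: [-2.1, 1.7, 5.2]
width: 62.8
grasp_force: 31.9
```

arm_command([
  [[0, 0, -0.5, 0, 0, 0, 0.2], [0, 0, -0.9, 0, 0, 0, 0.2], [0, 0, -0.9, 0, 0, 0, 0.2], [0, 0.3, -0.7, 0, 0, 0, 0.2], [-0.1, 0.5, 0, 0, 0, 0, 0.2], [-0.2, 0.7, 0, 0, 0, 0, 0.2], [-0.2, 0.85, 0, 0, 0, 0, 0.2], [-0.25, 0.85, 0, 0, 0, 0, 0.2]],
])

```text
clock: 6.8
tcp_pos: [497.8, -122.8, 184.2]
orientation: [0.001, -0.141, 0.99, -0.0]
ft_force: [1.7, 0.3, -0.2]
width: 62.8
grasp_force: 33.4
```

arm_command([
  [[-0.25, 0.85, 0, 0, 0, 0, 0.2], [-0.25, 0.85, 0, 0, 0, 0, 0.2], [-0.25, 0.85, 0, 0, 0, 0, 0.2], [-0.25, 0.8, 0, 0, 0, 0, 0.2], [-0.14, 0.5, 0, 0, 0, 0, 0.2], [0, 0.18, 0, 0, 0, 0, 0.2], [0, 0, 0, 0, 0, 0, 0.2], [0, 0, 0, 0, 0, 0, 0.2]],
])

```text
clock: 7.8
tcp_pos: [496.1, 126.1, 183.5]
orientation: [0.0, -0.141, 0.99, -0.0]
ft_force: [-0.1, 0.2, -0.5]
width: 62.8
grasp_force: 33.4
```

```bash
python3 - <<'E'
from h import *
s,R,p=pose(); print(s["clock"],p,yaw(R),R[2],s["joints"],s["width"],s["grasp_force"])
d=cam("wrist"); np.savez("w2.npz",**d); im=d["pixels"].copy()
f=np.array([560.2,145.]); a=np.radians(180+16.45); x=np.array([np.cos(a),np.sin(a)]); y=np.array([-x[1],x[0]])
for fx,fy,z in [(150,55,12),(150,-55,12),(-150,55,12),(-150,-55,12),(65,0,12),(28,22,35),(28,-22,35),(106,20,36),(106,-20,36)]:
    q=proj(d,np.r_[f+fx*x+fy*y,z])[0]; print((fx,fy),q.round()); cv2.circle(im,tuple(int(t) for t in q),4,(255,0,255),1)
cv2.imwrite("pics/w2.png",im[:,:,::-1])
E
```

```text
7.8 [496.07057694 126.12658074 183.51713935] -2.8595450370684863 [-1.95824050e-04 -3.98770386e-04 -9.99999901e-01] [ 1.06295510e-01  2.98535427e-01 -2.73072082e-01  9.98926286e-01
 -3.58387889e-04 -1.75752115e-01] 62.760626815903734 33.37802991271019
(150, 55) [237. 105.]
(150, -55) [383. 104.]
(-150, 55) [256. 424.]
(-150, -55) [367. 424.]
(65, 0) [310. 214.]
(28, 22) [283. 267.]
(28, -22) [338. 266.]
(106, 20) [282. 168.]
(106, -20) [337. 168.]
```

View pics/w2.png

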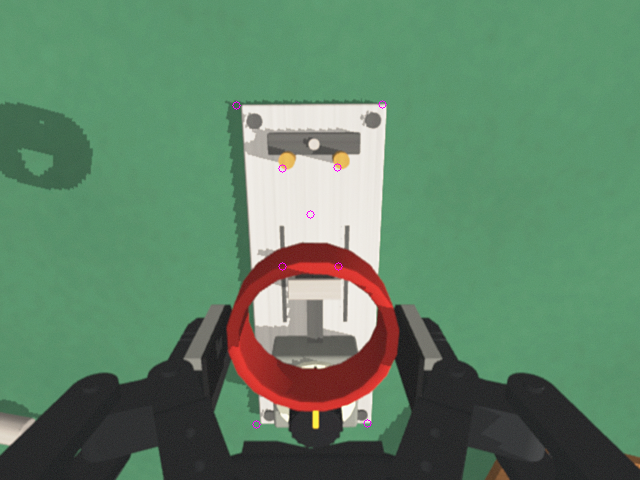

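The fixture agrees with my estimate to about 3 mm: the far edge runs from (242,105) to (385,104), and the pins are at (287,160) and (341,159). The rim is held near (313,325).

```bash
cat > fx.py <<'E'
from h import *
def fixture(d):
    hsv=cv2.cvtColor(d["pixels"],cv2.COLOR_RGB2HSV); w=(hsv[...,1]<45)&(hsv[...,2]>170)
    L=[];Rr=[];T=[]
    for v in range(125,235,3):
        u=np.nonzero(w[v,200:420])[0]+200
        if len(u)>5: L.append((u[0]-.5,v)); Rr.append((u[-1]+.5,v))
    for u in range(255,375,4):
        v=np.nonzero(w[80:200,u])[0]+80; T.append((u,v[0]-.5))
    out=[]
    for S in (L,Rr,T):
        X=onplane(d,S,12)[:,:2].astype(np.float32); out.append(cv2.fitLine(X,cv2.DIST_HUBER,0,.01,.01).ravel())
    return out
E
python3 - <<'E'
from fx import *
d=dict(np.load("w2.npz")); s,R,p=pose()
l,r,t=fixture(d)
sg=lambda a:a[:2]*np.sign(-a[0]) 
x=sg(l)+sg(r); x/=np.linalg.norm(x); y=np.array([-x[1],x[0]])
print("angles",[np.degrees(np.arctan2(*sg(a)[::-1])) for a in (l,r)],np.degrees(np.arctan2(t[1],t[0])), "x yaw",np.arctan2(x[1],x[0]))
yl,yr=l[2:]@y,r[2:]@y; print("width",yl-yr); 
nest=x*(t[2:]@x-85)+y*(yl+yr)/2; ctr=nest-65*x; print("nest",nest,"center",ctr)
P=cloud(d); m=rim(d,(200,230,420,420)); Q=P[m]; zt=np.percentile(Q[:,2],95); Q=Q[Q[:,2]>zt-2.5]; print("rim top z",zt,len(Q), Q.mean(0))
c,rr=fitcircle(Q[:,:2]); print("rim",c,rr,"rel tool",R.T@np.r_[c-p[:2],0])
v,u=np.nonzero(m); h=cv2.convexHull(np.c_[u,v].astype(np.float32))[:,0]; 
hsv=cv2.cvtColor(d["pixels"],cv2.COLOR_RGB2HSV); b=((hsv[...,0]>15)&(hsv[...,0]<30)&(hsv[...,1]>120))[145:175,260:370]
v,u=np.nonzero(b); u=u+260;v=v+145
for k in (u<314,u>=314):
    X=onplane(d,[(u[k].mean(),v[k].mean())],36)[0,:2]-ctr; print("pin",X@x,X@y)
print("delta tool", R.T@np.r_[nest-c,0])
E
```

```text
angles [np.float32(-163.56529), np.float32(-163.45174)] -73.3071 x yaw -2.853762
width 109.432045
nest [496.56714 129.80626] center [558.8932 148.258 ]
rim top z 201.50820961882516 6200 [492.87197612 127.14679697 201.61783736]
rim [491.61425696 126.77292358] 29.821000479034872 rel tool [ 4.13499947e+00  1.91931080e+00 -1.27173317e-03]
pin 111.77499459031834 20.183060045252255
pin 111.85174512470776 -18.9895837143608
delta tool [-5.60094647e+00  1.53673692e+00  5.70885609e-04]
```

arm_command([
  [[-0.05, 0.03, 0.5, 0, 0, 0, 0.2], [0, 0, 0.8, 0, 0, 0, 0.2], [0, 0, 0.6, 0, 0, 0, 0.2], [0, 0, 0.35, 0, 0, 0, 0.2], [0, 0, 0, 0, 0, 0, 0.2], [0, 0, 0, 0, 0, 0, 0.2]],
])

```text
clock: 8.6
tcp_pos: [499.1, 129.3, 49.2]
orientation: [0.001, -0.141, 0.99, -0.0]
ft_force: [0.5, -0.1, -0.4]
width: 63.1
grasp_force: 33.4
```

```bash
python3 - <<'E'
from fx import *
s,R,p=pose(); print(s["clock"],p)
d=cam("wrist"); np.savez("w3.npz",**d); cv2.imwrite("pics/w3.png",d["pixels"][:,:,::-1])
for n in ["rim_red","fixture"]: print(viewer.recognise("wrist",n)[:2])
P=cloud(d); m=rim(d,(200,230,420,420)); Q=P[m]; zt=np.percentile(Q[:,2],95); Q=Q[Q[:,2]>zt-2.5]
c,rr=fitcircle(Q[:,:2]); print("rim",c,rr,zt,"rel tool",R.T@np.r_[c-p[:2],0])
A=np.c_[Q[:,:2]-Q[:,:2].mean(0),np.ones(len(Q))]; print("tilt",np.linalg.lstsq(A,Q[:,2],rcond=None)[0])
E
```

```text
8.6 [499.0672642  129.29421725  49.19061685]
[{'bbox': [230.1, 241.9, 396.7, 410.7], 'confidence': 0.85}]
[{'bbox': [181.9, 90.6, 433.1, 457.4], 'confidence': 0.9}]
rim [495.03332239 130.08572478] 29.703211858117456 67.20071001871045 rel tool [ 3.6536061   1.8842275  -0.00446558]
tilt [-1.26723952e-01 -3.70719202e-02  6.71520043e+01]
```

View pics/w3.png

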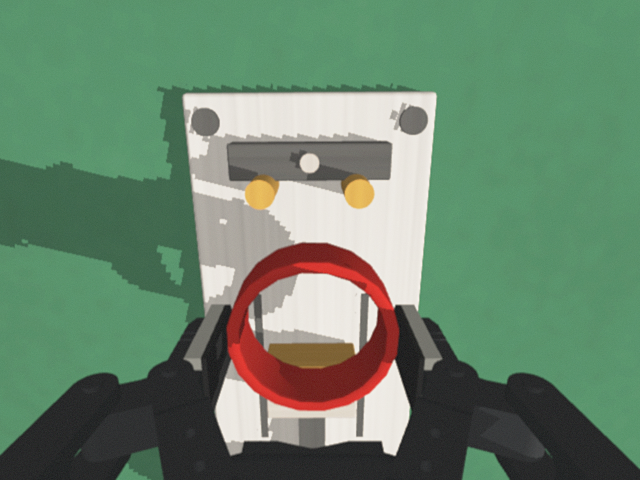

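The rim sits between the fingers above the nest, with the brass jaw face showing through it at (310,355), the pins at (260,193) and (359,193), and the plate's far edge at row 93. I'll check the rim's tilt and the remaining offsets at this short range.

```bash
python3 - <<'E'
from fx import *
d=dict(np.load("w3.npz")); s,R,p=pose(); P=cloud(d)
T=(P-p)@R  # tool coords
m=rim(d,(200,230,420,420)); Q=T[m]; c=np.array([3.6,1.9])
ang=np.degrees(np.arctan2(Q[:,1]-c[1],Q[:,0]-c[0]))//30*30
for a in np.unique(ang):
    k=Q[ang==a]; rr=np.hypot(*(k[:,:2]-c).T); print(a,len(k),"zmin(top)",np.percentile(k[:,2],3).round(1),"zmax",np.percentile(k[:,2],97).round(1),"r",np.percentile(rr,[3,50,97]).round(1))
hsv=cv2.cvtColor(d["pixels"],cv2.COLOR_RGB2HSV)
h=T[...,2]; zw=P[...,2]
w=(hsv[...,1]<60)&(hsv[...,2]>90)&(abs(zw-12)<5)
top=[];L=[];Rr=[]
for u in range(210,420,5):
    v=np.nonzero(w[70:130,u])[0]; top.append((u,v[0]+69.5)) if len(v) else 0
for v in range(110,235,5):
    u=np.nonzero(w[v,150:470])[0]; L.append((u[0]+149.5,v)); Rr.append((u[-1]+150.5,v))
tt=lambda S,z:(onplane(d,S,z)-p)@R
print("far edge x",np.median(tt(top,12)[:,0]),"L",np.polyfit(*tt(L,12)[:,:2].T,1),"R",np.polyfit(*tt(Rr,12)[:,:2].T,1),"mean",tt(L,12)[:,:2].mean(0),tt(Rr,12)[:,:2].mean(0))
b=((hsv[...,0]>12)&(hsv[...,0]<30)&(hsv[...,1]>100)&(hsv[...,2]>60))
k=b.copy(); k[:,:]=0; k[335:375,255:370]=b[335:375,255:370]; v,u=np.nonzero(k); print("jaw px",u.min(),u.max(),v.min(),v.max(), "z",np.median(zw[k]), "T",np.percentile(T[k],[5,50,95],axis=0))
for u0 in (240,335):
    k=np.zeros_like(b); k[170:215,u0:u0+45]=b[170:215,u0:u0+45]&(zw[170:215,u0:u0+45]>33); print("pin",k.sum(),np.median(T[k],0))
E
```

```text
-180.0 1637 zmin(top) -17.8 zmax 2.5 r [29.5 30.4 34.1]
-150.0 1387 zmin(top) -17.8 zmax 2.6 r [28.6 29.6 33.4]
-120.0 919 zmin(top) -17.9 zmax 1.3 r [27.  28.5 32.4]
-90.0 578 zmin(top) -18.2 zmax -5.1 r [26.1 28.7 31.6]
-60.0 891 zmin(top) -18.1 zmax -0.0 r [25.1 28.7 29.8]
-30.0 1214 zmin(top) -142.7 zmax 0.8 r [24.5 28.2 77.8]
0.0 1140 zmin(top) -17.9 zmax 0.7 r [24.4 28.  28.7]
30.0 857 zmin(top) -18.0 zmax 0.1 r [24.8 28.4 29.4]
60.0 557 zmin(top) -18.2 zmax -6.5 r [25.5 28.2 30.8]
90.0 893 zmin(top) -18.0 zmax 0.8 r [26.5 27.9 31.6]
120.0 1322 zmin(top) -17.9 zmax 2.4 r [28.1 29.3 32.9]
150.0 1607 zmin(top) -17.8 zmax 2.5 r [29.2 30.2 34. ]
far edge x 87.93139679034078 L [-6.48810921e-03 -5.38507116e+01] R [-5.79732115e-03  5.50541998e+01] mean [ 54.10395662 -54.20174398] [54.06440274 54.74077112]
jaw px 268 354 344 367 z 24.456547974587032 T [[-34.67304191 -16.72183009  15.65735684]
 [-33.99069306   1.3453095   24.9958757 ]
 [-33.24505955  18.81555853  32.75750607]]
pin 730 [ 48.94036675 -19.49052256  13.06257102]
pin 713 [49.08787286 20.03574855 13.09093421]
```

arm_command([
  [[0.036, -0.015, 0.1, 0, 0, 0, 0.2], [0, 0, 0.2, 0, 0, 0, 0.2], [0, 0, 0.15, 0, 0, 0, 0.2], [0, 0, 0.06, 0, 0, 0, 0.2], [0, 0, 0, 0, 0, 0, 0.2], [0, 0, 0, 0, 0, 0, 0.2]],
])

```text
clock: 9.5
tcp_pos: [496.6, 128.3, 17.7]
orientation: [0.0, -0.141, 0.99, -0.0]
ft_force: [0.4, 0.2, 0.1]
width: 62.8
grasp_force: 33.4
```

arm_command([
  [[0, 0, 0.03, 0, 0, 0, 0.2], [0, 0, 0, 0, 0, 0, 0.2]],
])

```text
clock: 9.75
tcp_pos: [496.8, 128.3, 16.7]
orientation: [0.0, -0.141, 0.99, -0.0]
ft_force: [-2.9, -0.1, 10.9]
width: 62.8
grasp_force: 34.3
```

arm_command([
  [[0, 0, 0, 0, 0, 0, 0.6], [0, 0, 0, 0, 0, 0, 1], [0, 0, 0, 0, 0, 0, 1], [0, 0, -0.1, 0, 0, 0, 1], [0, 0, -0.5, 0, 0, 0, 1], [0, 0, -0.7, 0, 0, 0, 1], [0, 0, -0.7, 0, 0, 0, 1], [0, 0, 0, 0, 0, 0, 1]],
])

```text
clock: 10.75
tcp_pos: [498.8, 128.6, 139.2]
orientation: [0.003, -0.141, 0.99, -0.0]
ft_force: [0.4, -0.0, -0.7]
width: 85.1
grasp_force: 0.0
```

```bash
python3 - <<'E'
from fx import *
s,R,p=pose(); print(s["clock"],p,s["joints"],yaw(R))
d=cam("wrist"); np.savez("w4.npz",**d); cv2.imwrite("pics/w4.png",d["pixels"][:,:,::-1])
b=viewer.recognise("wrist","rim_red")[0]; print(b)
P=cloud(d); T=(P-p)@R
m=rim(d,[b["bbox"][0]-4,b["bbox"][1]-4,b["bbox"][2]+4,b["bbox"][3]+4]); Q=T[m&(P[...,2]>33)]; c,r=fitcircle(Q[:,:2]); print("rim tool",c,r,np.percentile(P[m][:,2],[3,50,97]))
hsv=cv2.cvtColor(d["pixels"],cv2.COLOR_RGB2HSV); w=(hsv[...,1]<60)&(hsv[...,2]>90)&(abs(P[...,2]-12)<5)
top=[(u,np.nonzero(w[60:,u])[0][0]+59.5) for u in range(265,360,5)]
print("far edge x",np.median(((onplane(d,top,12)-p)@R)[:,0]))
E
```

```text
10.75 [498.75345607 128.55078299 139.24824517] [ 1.10232820e-01  3.39587873e-01 -3.40601171e-01  8.84549144e-01
  8.70969900e-06 -1.73047083e-01] -2.8583096360861573
{'bbox': [266.3, 181.2, 362.4, 276.5], 'confidence': 0.74}
rim tool [7.33700286 2.16973306] 30.174363675946587 [16.93625275 33.43847862 35.27803181]
far edge x 87.85691981133009
```

View pics/w4.png

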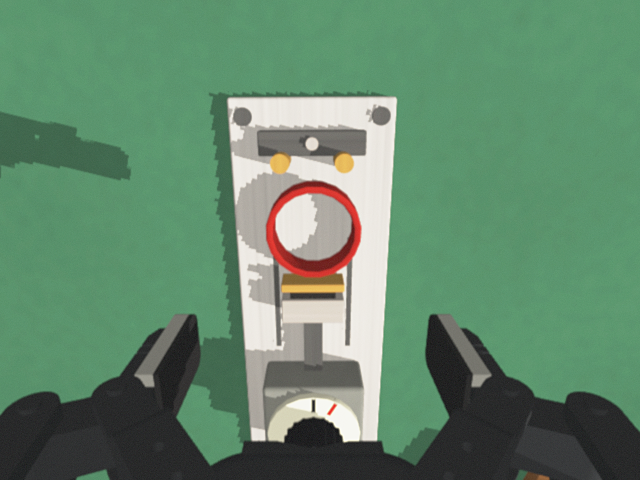

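The rim is free on the deck, centred at about (314,229) between the jaw (313,283) and the pins (280,163) and (344,162). Next is the knob.

arm_command([
  [[-0.4, 0, 0, 0, 0, 0, 1], [-0.7, 0.01, 0, 0, 0, 0, 1], [-0.7, 0.01, 0, 0, 0, 0, 1], [-0.5, 0, 0, 0, 0, 0, 1], [-0.16, 0, 0, 0, 0, 0, 1], [0, 0, 0, 0, 0, -1, 1], [0, 0, 0, 0, 0, -1, 1], [0, 0, 0, 0, 0, -1, 1]],
])

```text
clock: 11.85
tcp_pos: [636.4, 170.3, 134.9]
orientation: [-0.001, -0.361, 0.933, 0.0]
ft_force: [1.0, 0.3, 0.2]
width: 85.4
grasp_force: 0.0
```

arm_command([
  [[0, 0, 0, 0, 0, -1, 1], [0, 0, 0, 0, 0, -1, 1], [0, 0, 0, 0, 0, -1, 1], [0, 0, 0, 0, 0, -1, 1], [0, 0, 0, 0, 0, -1, 1], [0, 0, 0, 0, 0, -1, 1], [0, 0, 0, 0, 0, -1, 1], [0, 0, 0, 0, 0, -1, 1]],
])

```text
clock: 12.85
tcp_pos: [636.4, 170.3, 135.0]
orientation: [0.001, 0.824, -0.566, -0.001]
ft_force: [0.4, -0.6, 0.5]
width: 85.3
grasp_force: 0.0
```

```bash
cat > kn.py <<'E'
from h import *
s,R,p=pose(); print(s["clock"],p,s["joints"],yaw(R))
d=cam("wrist"); np.savez("w5.npz",**d)
P=cloud(d); T=(P-p)@R; k=(P[...,2]>82)&(P[...,2]<89)&(np.hypot(P[...,0]-640,P[...,1]-171)<30); v,u=np.nonzero(k); print(k.sum(),u.min(),u.max(),v.min(),v.max())
c,r=cv2.minEnclosingCircle(T[k][:,:2].astype(np.float32)); print("knob tool (-bias .6,1.9)",np.array(c)-[.6,1.9],r,np.array(p[:2])+ (R@np.r_[np.array(c)-[.6,1.9],0])[:2])
E
python3 kn.py
```

```text
12.85 [636.38934218 170.31685045 134.96119602] [ 1.50648852e-01  6.07366004e-01  9.13821678e-02  1.05713644e+00
 -6.56622305e-05 -1.78745415e+00] -1.203490074216873
4443 264 344 226 301
knob tool (-bias .6,1.9) [-0.67550367 -6.11627092] 21.662076950073242 [641.85505377 173.14366582]
```

arm_command([
  [[0.004, -0.08, 0, 0, 0, 0, 1], [0, 0, 0.4, 0, 0, 0, 1], [0, 0, 0.5, 0, 0, 0, 1], [0, 0, 0.3, 0, 0, 0, 1], [0, 0, 0.15, 0, 0, 0, 1], [0, 0, 0, 0, 0, 0, 1]],
])

```text
clock: 13.65
tcp_pos: [642.3, 172.1, 54.7]
orientation: [0.0, 0.823, -0.568, -0.0]
ft_force: [0.7, 0.9, -0.4]
width: 85.4
grasp_force: 0.0
```

arm_command([
  [[0, 0, 0, 0, 0, 0, -0.2], [0, 0, 0, 0, 0, 0, -0.2], [0, 0, 0, 0, 0, 0, -0.2], [0, 0, 0, 0, 0, 0, -0.2], [0, 0, 0, 0, 0, 0, -0.2], [0, 0, 0, 0, 0, 0, -0.2], [0, 0, 0, 0, 0, 0, -0.2]],
], squeeze=60)

```text
clock: 14.52
tcp_pos: [640.8, 171.5, 55.9]
orientation: [0.001, 0.823, -0.568, -0.001]
ft_force: [-9.8, -2.7, 12.6]
width: 38.5
grasp_force: 59.4
```

```bash
cat > st.py <<'E'
from h import *
s,R,p=pose(); m=[telemetry.observe()["moment"] for _ in range(3)]
print(round(s["clock"],2),p.round(1),"yaw",round(yaw(R),3),"q6",round(s["joints"][5],3),"M",np.mean(m,0).round(3),"F",np.round(s["ft_force"],1),s["width"],s["grasp_force"])
E
python3 st.py
```

```text
14.53 [640.8 171.5  55.9] yaw -1.209 q6 -1.781 M [-0.779  1.966 -0.009] F [-9.8 -2.7 12.6] 38.46284421265851 59.38212275505066
```

arm_command([
  [[0, 0.025, -0.025, 0, 0, 0, -0.2], [0, 0, 0, 0, 0, 0.5, -0.2], [0, 0, 0, 0, 0, 0.8, -0.2], [0, 0, 0, 0, 0, 0.8, -0.2], [0, 0, 0, 0, 0, 0.8, -0.2], [0, 0, 0, 0, 0, 0.5, -0.2], [0, 0, 0, 0, 0, 0, -0.2], [0, 0, 0, 0, 0, 0, -0.2]],
])

```text
clock: 15.52
tcp_pos: [641.1, 171.5, 56.2]
orientation: [-0.0, -0.654, 0.757, -0.0]
ft_force: [1.5, -1.5, -5.7]
width: 38.7
grasp_force: 62.6
```

```bash
python3 st.py
```

```text
15.53 [641.1 171.5  56.2] yaw -1.717 q6 -1.273 M [-0.408 -0.512  0.229] F [ 1.5 -1.5 -5.7] 38.69777912885628 62.58166193962097
```

arm_command([
  [[0, 0, 0, 0, 0, 0.5, -0.2], [0, 0, 0, 0, 0, 0.8, -0.2], [0, 0, 0, 0, 0, 0.7, -0.2], [0, 0, 0, 0, 0, 0, -0.2], [0, 0, 0, 0, 0, 0, -0.2], [0, 0, 0, 0, 0, 0, -0.2], [0, 0, 0, 0, 0, 0, -0.2]],
])

```text
clock: 16.4
tcp_pos: [641.4, 171.4, 56.2]
orientation: [0.0, -0.533, 0.846, -0.0]
ft_force: [5.1, -3.7, -8.7]
width: 38.2
grasp_force: 62.2
```

```bash
python3 st.py
```

```text
16.4 [641.4 171.4  56.2] yaw -2.016 q6 -0.974 M [-0.661 -1.072  0.275] F [ 5.1 -3.7 -8.7] 38.16754097654618 62.223379611968994
```

```bash
python3 - <<'E'
from h import *
d=cam("wrist"); im=d["pixels"]; a=cv2.resize(im[200:440,190:450],None,fx=1.6,fy=1.6)
t=viewer.read_camera("top")["pixels"][155:305,125:221]; b=cv2.resize(t,(246,384),interpolation=cv2.INTER_CUBIC)
cv2.imwrite("pics/w6.png",np.hstack([a,b])[:,:,::-1])
E
```

```text
(no output)
```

View pics/w6.png

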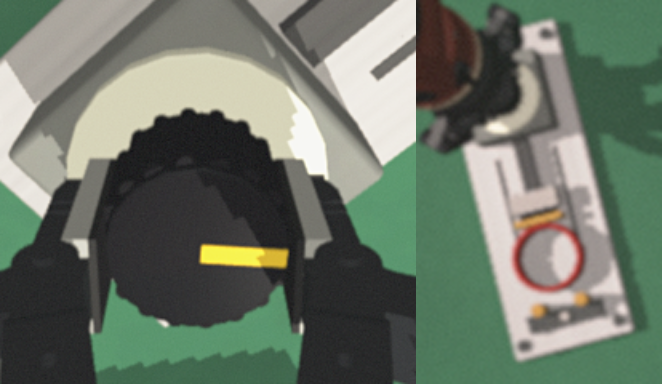

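The knob follows the hand (yellow line at (245,257)), and the jaw has just reached the rim. I'll take out the small side load and keep turning.

arm_command([
  [[0, -0.018, 0.018, 0, 0, 0, -0.2], [0, 0, 0, 0, 0, 0.6, -0.2], [0, 0, 0, 0, 0, 0.9, -0.2], [0, 0, 0, 0, 0, 0.9, -0.2], [0, 0, 0, 0, 0, 0.6, -0.2], [0, 0, 0, 0, 0, 0, -0.2], [0, 0, 0, 0, 0, 0, -0.2], [0, 0, 0, 0, 0, 0, -0.2]],
])

```text
clock: 17.5
tcp_pos: [641.9, 171.0, 56.0]
orientation: [-0.0, -0.332, 0.943, -0.0]
ft_force: [-3.0, -4.0, 5.7]
width: 38.1
grasp_force: 63.5
```

```bash
python3 st.py
```

```text
17.5 [641.9 171.   56. ] yaw -2.465 q6 -0.526 M [-0.778  0.524  0.134] F [-3.  -4.   5.7] 38.05356317821764 63.54644179344177
```

arm_command([
  [[0.011, 0, -0.008, 0, 0, 0, -0.2], [0, 0, 0, 0, 0, 0.6, -0.2], [0, 0, 0, 0, 0, 0.9, -0.2], [0, 0, 0, 0, 0, 0.9, -0.2], [0, 0, 0, 0, 0, 0.4, -0.2], [0, 0, 0, 0, 0, 0, -0.2], [0, 0, 0, 0, 0, 0, -0.2], [0, 0, 0, 0, 0, 0, -0.2]],
])

```text
clock: 18.5
tcp_pos: [641.9, 170.7, 56.1]
orientation: [0.0, -0.127, 0.992, -0.0]
ft_force: [2.2, -3.5, 3.0]
width: 38.0
grasp_force: 63.4
```

```bash
python3 st.py
```

```text
18.5 [641.9 170.7  56.1] yaw -2.887 q6 -0.104 M [-0.882 -0.376  0.308] F [ 2.2 -3.5  3. ] 38.01075467320103 63.44748616218567
```

arm_command([
  [[0, 0, 0, 0, 0, 0, -0.2], [0, 0, 0, 0, 0, 0, -0.2], [0, 0, 0, 0, 0, 0, -0.2]],
])

```text
clock: 18.88
tcp_pos: [641.9, 170.7, 56.0]
orientation: [0.0, -0.126, 0.992, -0.0]
ft_force: [2.8, -3.1, 5.2]
width: 38.6
grasp_force: 63.5
```

```bash
python3 - <<'E'
from h import *
import runpy; runpy.run_path("st.py")
d=dict(viewer.read_camera("top")); P=cloud(d)
f=np.array([559.7,146.5]); a=-2.8535; x=np.array([np.cos(a),np.sin(a)]); y=np.array([-x[1],x[0]])
hsv=cv2.cvtColor(d["pixels"],cv2.COLOR_RGB2HSV); hh=hsv[...,0]
F=np.stack([(P[...,:2]-f)@x,(P[...,:2]-f)@y],-1)
box=np.zeros((480,640),bool); box[200:300,130:220]=1
red=box&((hh<8)|(hh>172))&(hsv[...,1]>120); br=box&(hh>12)&(hh<26)&(hsv[...,1]>100)
v,u=np.nonzero(red); c,r=cv2.minEnclosingCircle(np.c_[u,v].astype(np.float32)); w=onplane(d,[c],34)[0,:2]-f; print("rim fix",w@x,w@y,r)
n,lab,st,ce=cv2.connectedComponentsWithStats(br.astype(np.uint8))
for i in range(1,n):
    if st[i,4]>5: w=onplane(d,[ce[i]],36)[0,:2]-f; print(st[i,4],w@x,w@y)
E
```

```text
18.88 [641.9 170.7  56. ] yaw -2.888 q6 -0.103 M [-0.997 -0.603  0.319] F [ 2.8 -3.1  5.2] 38.572276961818865 63.49519729614258
rim fix 72.34107232325648 1.6724239425693388 13.620393753051758
65 37.473500803709186 3.90119335088099
24 111.12541749839662 22.71082775786512
20 111.90954690781365 -16.83438997186136
```

arm_command([
  [[-0.005, -0.008, -0.008, 0, 0, 0, -0.2], [0, 0, 0, 0, 0, 0.6, -0.2], [0, 0, 0, 0, 0, 0.9, -0.2], [0, 0, 0, 0, 0, 0.9, -0.2], [0, 0, 0, 0, 0, 0.9, -0.2], [0, 0, 0, 0, 0, 0.7, -0.2], [0, 0, 0, 0, 0, 0, -0.2], [0, 0, 0, 0, 0, 0, -0.2]],
])

```text
clock: 19.92
tcp_pos: [641.8, 170.1, 56.1]
orientation: [-0.0, 0.173, 0.985, -0.0]
ft_force: [1.6, -4.8, 3.0]
width: 38.4
grasp_force: 63.4
```

```bash
python3 st.py
```

```text
19.93 [641.8 170.1  56.1] yaw 2.794 q6 0.496 M [-1.038 -0.489  0.099] F [ 1.6 -4.8  3. ] 38.4181119925029 63.404130935668945
```

arm_command([
  [[0.008, 0, 0, 0, 0, 0.5, -0.2], [0, 0, 0, 0, 0, 0.5, -0.2], [0, 0, 0, 0, 0, 0.3, -0.2], [0, 0, 0, 0, 0, 0, -0.2], [0, 0, 0, 0, 0, 0, -0.2]],
])

```text
clock: 20.55
tcp_pos: [641.6, 170.0, 56.1]
orientation: [0.0, 0.268, 0.963, -0.0]
ft_force: [3.0, -5.7, 2.6]
width: 38.6
grasp_force: 63.3
```

```bash
python3 st.py
```

```text
20.55 [641.6 170.   56.1] yaw 2.599 q6 0.692 M [-1.28  -0.74   0.172] F [ 3.  -5.7  2.6] 38.64058808691894 63.326336145401
```

arm_command([
  [[0, 0, 0, 0, 0, 0.5, -0.2], [0, 0, 0, 0, 0, 0.5, -0.2], [0, 0, 0, 0, 0, 0.3, -0.2], [0, 0, 0, 0, 0, 0, -0.2], [0, 0, 0, 0, 0, 0, -0.2]],
])

```text
clock: 21.18
tcp_pos: [641.5, 169.8, 56.1]
orientation: [0.0, 0.36, 0.933, -0.001]
ft_force: [2.8, -5.9, 2.1]
width: 38.4
grasp_force: 63.4
```

```bash
python3 st.py
```

```text
21.18 [641.5 169.8  56.1] yaw 2.404 q6 0.887 M [-1.391 -0.674  0.204] F [ 2.8 -5.9  2.1] 38.42048728199056 63.374308347702026
```

arm_command([
  [[0, 0, 0, 0, 0, 0.4, -0.2], [0, 0, 0, 0, 0, 0.4, -0.2], [0, 0, 0, 0, 0, 0, -0.2], [0, 0, 0, 0, 0, 0, -0.2]],
])

```text
clock: 21.68
tcp_pos: [641.4, 169.8, 56.1]
orientation: [0.0, 0.416, 0.91, -0.001]
ft_force: [1.7, -6.4, 2.7]
width: 38.8
grasp_force: 63.4
```

```bash
python3 st.py
```

```text
21.68 [641.4 169.8  56.1] yaw 2.284 q6 1.007 M [-1.473 -0.608  0.257] F [ 1.7 -6.4  2.7] 38.78058478241901 63.40591907501221
```

arm_command([
  [[0, 0, 0, 0, 0, 0.4, -0.2], [0, 0, 0, 0, 0, 0.4, -0.2], [0, 0, 0, 0, 0, 0, -0.2], [0, 0, 0, 0, 0, 0, -0.2]],
])

```text
clock: 22.18
tcp_pos: [641.3, 169.7, 56.1]
orientation: [0.0, 0.469, 0.883, -0.001]
ft_force: [2.5, -6.9, 3.3]
width: 38.0
grasp_force: 63.4
```

```bash
python3 st.py
```

```text
22.18 [641.3 169.7  56.1] yaw 2.164 q6 1.127 M [-1.526 -0.415  0.253] F [ 2.5 -6.9  3.3] 38.02720355322309 63.447192907333374
```

arm_command([
  [[0, 0, 0, 0, 0, 0.3, -0.2], [0, 0, 0, 0, 0, 0.3, -0.2], [0, 0, 0, 0, 0, 0, -0.2], [0, 0, 0, 0, 0, 0, -0.2]],
])

```text
clock: 22.68
tcp_pos: [641.3, 169.7, 56.1]
orientation: [0.0, 0.509, 0.861, -0.001]
ft_force: [1.2, -7.3, 2.9]
width: 38.7
grasp_force: 63.5
```

```bash
python3 st.py
```

```text
22.68 [641.3 169.7  56.1] yaw 2.074 q6 1.217 M [-1.471 -0.394  0.174] F [ 1.2 -7.3  2.9] 38.70034519166545 63.47788453102112
```

arm_command([
  [[0, 0, 0, 0, 0, 0.25, -0.2], [0, 0, 0, 0, 0, 0.2, -0.2], [0, 0, 0, 0, 0, 0, -0.2], [0, 0, 0, 0, 0, 0, -0.2]],
])

```text
clock: 23.18
tcp_pos: [641.2, 169.7, 56.1]
orientation: [0.0, 0.538, 0.843, -0.001]
ft_force: [1.9, -6.3, 3.6]
width: 38.3
grasp_force: 63.5
```

```bash
python3 st.py
```

```text
23.18 [641.2 169.7  56.1] yaw 2.006 q6 1.284 M [-1.547 -0.415 -0.098] F [ 1.9 -6.3  3.6] 38.34866457927006 63.49010109901428
```

arm_command([
  [[0, 0, 0, 0, 0, 0.2, -0.2], [0, 0, 0, 0, 0, 0.2, -0.2], [0, 0, 0, 0, 0, 0, -0.2], [0, 0, 0, 0, 0, 0, -0.2]],
])

```text
clock: 23.68
tcp_pos: [641.2, 169.6, 56.1]
orientation: [0.0, 0.563, 0.827, -0.001]
ft_force: [2.1, -6.5, 3.7]
width: 38.3
grasp_force: 63.5
```

```bash
python3 st.py
```

```text
23.68 [641.2 169.6  56.1] yaw 1.946 q6 1.345 M [-1.458 -0.284 -0.112] F [ 2.1 -6.5  3.7] 38.295128932705744 63.509159088134766
```

The torque has reversed, so the knob is past its single peak. I'll ease it on slightly and let go.

arm_command([
  [[0, 0, 0, 0, 0, 0.3, -0.2], [0, 0, 0, 0, 0, 0.2, -0.2], [0, 0, 0, 0, 0, 0, -0.2], [0, 0, 0, 0, 0, 0, -0.2]],
])

```text
clock: 24.18
tcp_pos: [641.1, 169.6, 56.1]
orientation: [0.0, 0.593, 0.805, -0.001]
ft_force: [2.0, -6.9, 4.1]
width: 38.3
grasp_force: 63.5
```

```bash
python3 st.py
```

```text
24.18 [641.1 169.6  56.1] yaw 1.872 q6 1.419 M [-1.495 -0.324  0.205] F [ 2.  -6.9  4.1] 38.32101431965865 63.5338032245636
```

arm_command([
  [[0, 0, 0, 0, 0, 0, 0.2], [0, 0, 0, 0, 0, 0, 1], [0, 0, 0, 0, 0, 0, 1], [0, 0, 0, 0, 0, 0, 1], [0, 0, -0.3, 0, 0, 0, 1], [0, 0, -0.6, 0, 0, 0, 1], [0, 0, -0.7, 0, 0, 0, 1], [0, 0, -0.3, 0, 0, 0, 1]],
])

```text
clock: 25.18
tcp_pos: [642.8, 170.8, 174.6]
orientation: [0.002, 0.593, 0.805, 0.002]
ft_force: [-0.3, -0.4, -0.5]
width: 85.4
grasp_force: 0.0
```

```bash
python3 st.py; python3 - <<'E'
from h import *
d=cam("wrist"); print(proj(d,[[641,171,85],[497,129,12]])); cv2.imwrite("pics/w7.png",d["pixels"][:,:,::-1])
E
```

```text
25.18 [642.8 170.8 174.6] yaw 1.872 q6 1.419 M [ 0.026 -0.033  0.01 ] F [-0.3 -0.4 -0.5] 85.44243097275346 0.0
[[309.27918589 245.99376728]
 [120.62983159 212.55146311]]
```

View pics/w7.png

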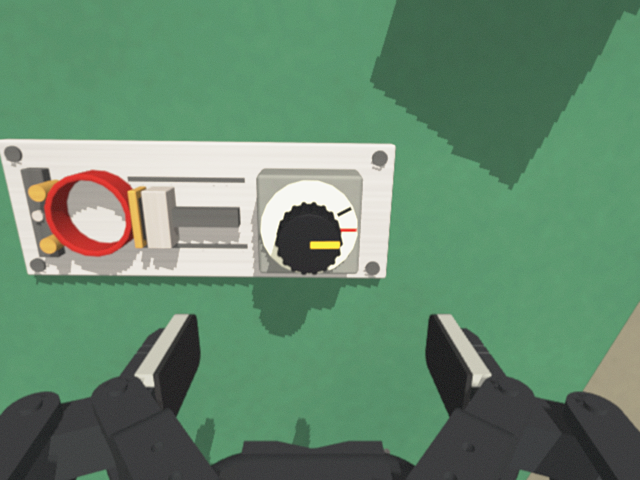

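The picture shows the rim clamped between the jaw (137,217) and both pins (40,190) and (50,245). The yellow line (325,245) runs parallel to the red line (348,230). I'll check the angle in numbers.

```bash
python3 - <<'E'
from h import *
d=cam("wrist"); hsv=cv2.cvtColor(d["pixels"],cv2.COLOR_RGB2HSV); h=hsv[...,0]
b=np.zeros((480,640),bool); b[180:275,262:362]=1
def a(m,z):
    v,u=np.nonzero(m&b); X=onplane(d,np.c_[u,v],z)[:,:2]; return X
Y=a((h>20)&(h<35)&(hsv[...,1]>150)&(hsv[...,2]>150),85); Rd=a(((h<8)|(h>172))&(hsv[...,1]>120),53)
bb=b.copy(); b[:]=0; b[200:225,335:362]=1; K=a(hsv[...,2]<110,53); 
b[:]=bb
c=np.array([641.5,171.5])
P=cloud(d); k=(P[...,2]>82)&(P[...,2]<89)&b; c,_=cv2.minEnclosingCircle(P[k][:,:2].astype(np.float32)); c=np.array(c)
for n,X in (("yellow",Y),("red",Rd),("black",K)):
    q=X.mean(0)-c; l=cv2.fitLine(X.astype(np.float32),cv2.DIST_L2,0,.01,.01).ravel()[:2]; l*=np.sign(l@q); print(n,len(X),"radial",np.degrees(np.arctan2(q[1],q[0])).round(1),"line",np.degrees(np.arctan2(l[1],l[0])).round(1))
E
```

```text
yellow 234 radial 14.3 line 17.7
red 47 radial 15.4 line 17.6
black 48 radial 42.2 line 69.1
```

The yellow line is at the red one (17.7° against 17.6°), so it made exactly one click. The hand is clear, so I'm handing in.

```bash
python3 -c "
from station import order; print(order.close_job())"
```

```text
the job is handed in; nothing more can be done
None
```

The small red rim is clamped between the jaw and both pins, the knob stopped after exactly one click (yellow line on the red one), and the hand is clear; the job was handed in at about 25 s, with no verdict returned.

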